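Lock the bayonet cap onto the water filter

TASK

Close the water filter on the worktop with its winged cap: set the cap in the mouth, feel for the slots with the two lugs, push it down against the spring, and turn it clockwise to the stop so that it springs up into its notches and stays locked when you let go. Do it gently, without forcing the cap down where the lugs find no slot or forcing it past the stop, and leave the other things on the worktop where they are.

Things in the scene. Friction and masses are not known exactly. Their poses are not given: they have to be found in the camera images.
- cap_centre (a point): The filter's cap: grey plastic, 68 mm tall, 0.12 kg +-30 %, standing upright on its plug. Point on its axis, 34 mm above its underside; z up the axis, x along the wing. Plug 44 mm wide, 30.5 mm tall; two opposite lugs at its foot on the x axis, each 7 mm wide, 8 mm tall, reaching 29 mm from the axis. Flange 76 mm wide, 7 mm thick, its top 3.5 mm above this point. Half a turn gives the same cap.
- cap_wing (a point): Centre of the cap's wing grip, 18.5 mm above cap_centre; a straight upright bar on the flange, 54 mm long along x, 13 mm thick along y, 30.5 mm tall, with free space on both sides down to the flange. Grip it across y. A long shelf hangs over the back half of the worktop, its underside 0.63 m up: reach in low under it.
- housing: The water filter: a steel canister 110 mm tall, 85 mm wide at the rim, with a 100 mm foot screwed to the worktop; a short brass hose outlet sticks out low on its -y side. Origin at the centre of its underside, z up. Cap and canister stand no more than 50 N between them. Heights told below are of cap_centre above this origin.
- filter_mouth (a point): Centre of the filter's open mouth, level with its rim, 110 mm up. A round well 63 mm wide and 12 mm deep; a dark steel collar forms its floor. With the flange right down on the rim cap_centre is at 113.5 mm.
- filter_lip (a point): Centre of the collar's upper face, 98 mm up. Bore 48 mm; two opposite slots, 11 mm wide (4 mm more than a lug), as far out as the well wall. They lie only roughly along the housing's x axis: the collar was clocked by hand and stands up to 0.31 rad off either way (this pose does not show it). Lugs resting on the collar: cap_centre at 132 mm; dropped into the slots: 124.5 mm, on the spring.
- filter_chamber (a point): Centre of the collar's underside, 90 mm up. A spring plunger pushes the cap up with 3 N (at 124.5 mm) to 5.8 N (113.5 mm). Below 116 mm the lugs pass under the collar and turn clockwise from above, to a stop 0.78 rad past the slot's middle; anticlockwise is blocked. Notches over the lugs, 0.70 +-0.08 rad past the slot: released there the cap rises to 118.5 mm, locked; released elsewhere, to 116 or 124.5 mm.
- pitcher_pump: A tall hand pump fixed to the worktop, in the way at the robot's left: a column 0.10 m wide and 0.43 m tall, centred 75 mm on in x and 45 mm on in -y (world) from this origin. Its long lever slants from the column's top (0.62 m up) down towards the robot, to a handle end near world x 0.33, y 0.14, z 0; at height 0.45 m it is 0.15 m further out. Pass in front of it, high and close to the base.
- mustard_pot: Bystander: a beige stoneware pot with a knobbed lid, 64 mm wide, 80 mm tall. Origin under its centre.
- butter_stamp: Bystander: a turned wooden stamp with a knob handle, 64 mm wide, 66 mm tall. Origin under its centre.
- pepper_shaker: Bystander: a tin shaker, 46 mm wide, 82 mm tall. Origin under its centre.
- tart_tin: Bystander: a small fluted tart tin, 72 mm wide, 20 mm tall. Origin under its centre.
- weight: Bystander: a brass scale weight, 35 mm wide, 44 mm tall. Origin under its centre.
- nutmeg_grater: Bystander: a small half-round tin grater lying flat, 120 x 44 x 17 mm, long along its x. Origin under its centre.

How it is judged:
By the outcome, as a careful person would: the job done as asked, in the order asked, and still so for the second after the job is handed in, with the robot touching nothing.
It also fails if it takes over 64 s, if anything falls off the work surface, if the arm or the gripper's body presses on something with over 40 N, if the wrist force passes 120 N, or if a joint passes its speed limit or range.

ROBOT

A 7-joint arm with a two-finger parallel gripper is mounted at the origin on a cart in front of the work surface, level with it; the furniture and walls round the work are solid. World frame = base frame: x ahead of the robot, y to its left, z up, the work surface at z = 0. Lengths are in mm, angles in rad, forces in N, time in s.
With the tool pointing down it reaches from about 425 to 950 mm from the base axis. Payload 4.7 kg.
Tool frame: the origin (TCP) lies on the centre line of the jaws, within the pads' length; the fingertips stand 22 mm ahead of it and the grasp point (between the pads) lies 3 mm ahead of it; z points along the fingers, y is the line along which they close (so a half turn about z gives the same grasp; the last joint's range is limited). The gripper opens to 85 mm and grips with 20 to 120 N. Pads are 22 mm wide; open, the fingers measure 114 mm over their backs; the gripper's body (76 mm by 85 mm) begins 54 mm behind the grasp point. The pads swing forward as they close: fully open they stand 13 mm farther back than shut.
Start: joints at [-1.302, 0.469, -0.049, 1.532, 0.024, 1.141, -0.082], TCP at [198.016, 645.318, 253.335] pointing down, gripper open.
Joint ranges: [-2.59, 2.59], [-0.33, 1.99], [-1.39, 1.29], [0.1, 2.45], [-1.04, 4.18], [0.21, 1.99], [-2.66, 2.66]. Speed limits (rad/s): [2.57, 2.57, 3.14, 3.14, 3.14, 3.14, 3.14].

INTERFACE

Orientations are given as a 3x3 rotation matrix whose columns are the frame's x, y, z axes.
In Python, from plant import sense, grab_frame, close_job, spot_in, silhouettes, place_of gives the robot as it stands.
- The arm moves only by the tool drive_tool, never from a script. Its arguments are lists of equal length, an entry for each row: "linear": the shift along the tool's x, y, z in cm, a list of three; "angular": the turn, a rotation vector about the tool's x, y, z in rad, a list of three; "hand": the finger opening in cm, from 0 to 8.54. A call has 1 to 20 rows; each row shifts and turns the commanded pose from where the row before left it, along the tool's axes as they then stand; what a row does not reach is not made up. A row lasts 1/8 s, in which the tool goes at most 62.5 mm and 10.7 degrees, less where a joint would pass 70% of its speed; a pose out of reach is approached as far as the arm can. A call is refused whole if a number of a shift passes 6.25 or a number of a turn 0.188, either way. A call with a gripper value outside its range is refused whole. The fingers move at their own pace and stop on an object; "force" is the grip in N (left out, the last holds). Time passes only in rows, so rows that do not move let the fingers close. It gives the time, the measured TCP pose, the force, the opening and the grip force at its end, in the units of the state.
- sense(): the state, without advancing time (a new reading comes with each control period).
- grab_frame(name): name is "side" or "top"; returns a dict with "img" (384x512x3 uint8, red, green, blue), "depth" (384x512 float32, mm along the optical axis (not along the pixel's ray), 0 where there is no reading), "fx", "fy", "cx", "cy" (pixels), "R" (3x3) and "t" (3): a world point X has camera coordinates R X + t. Camera axes: x right, y down, z forward; pixel columns grow to the right and rows downward; lengths in mm; the calibration is good to about 2 mm. A picture is of the moment at which its call begins.
- close_job(): hands the job in; it is judged then, once.
Trained networks look in the newest picture that a camera, given by its name, has taken for a name from the list of things; names that differ only in an ending like _2 or _b are one class to them, and where a whole thing is asked for, a point or a joint stands for the part that bears it (a point fixed in the world has none). Each returns a list of dicts, best first, with "confidence" (0 to 1); they miss things now and then, are a little off and sometimes report something else, mostly with a low value. They report only what shows in the picture. A call takes as long as a camera call.
- spot_in(camera, target): "centre" ([row, column] in pixels, amid what is visible of it).
- silhouettes(camera, target): "pixels" (384x512 bool, what is visible of it) and "centre" ([row, column] in pixels, amid what is visible of it).
- place_of(camera, target): "centre" ([row, column] in pixels: a listed point, or the origin of a listed thing).
The state is a dict: "clock": time; "q": joint angles; "dq": joint speeds; "joint_torque": joint torques, N m; "eef_pos": TCP position; "orientation": TCP orientation; "ft_force": force on the tool from outside, world axes, zero at the start; "ft_torque": the same for the moment, N m; "opening": opening from 0.0 (shut) to 1.0 (fully open); "grip_force": force on a finger pad.
Only numpy, scipy, OpenCV 4.12 (cv2) and the standard library are available. Lean on these libraries where they do the work, as an engineer would, in place of code of your own. Each camera call takes 0.05 s, during which the arm holds its last target. There are 200 camera calls.

## Working session

There is one attempt and no reset: what is moved stays moved. The work goes in short steps, Python scripts to look and compute and a tool call to move; the robot and the scene stay as the last step left them, time stands still between calls to the robot, and variables do not carry over. Pictures are saved under pics/ and viewed, at most 10 in all, crops included, and the job is handed in when it is done.

Besides the shell and the picture viewer there is one more tool, called after "Request:" as name(argument=value, ...) on one line, values as JSON. drive_tool: Moves the arm, as the interface text tells. Its arguments: {"type":"object","properties":{"linear":{"type":"array"},"angular":{"type":"array"},"hand":{"type":"array"},"force":{"type":"number"}},"required":["linear","angular","hand"]}

```bash
mkdir -p pics; cat > h.py <<'E'
import numpy as np, cv2
from plant import *
def px2w(f,r,c,z=None,d=None):
    ray=np.array([(c-f['cx'])/f['fx'],(r-f['cy'])/f['fy'],1.0])
    R=np.array(f['R']);t=np.array(f['t'])
    o=-R.T@t; v=R.T@ray
    s=d if d is not None else (z-o[2])/v[2]
    return o+s*v
def cloud(f):
    h,w=f['depth'].shape
    c,r=np.meshgrid(np.arange(w),np.arange(h))
    d=f['depth'];P=np.stack([(c-f['cx'])/f['fx']*d,(r-f['cy'])/f['fy']*d,d],-1)
    return (P-np.array(f['t']))@np.array(f['R'])
def proj(f,X):
    p=np.array(f['R'])@np.array(X)+np.array(f['t']);return f['fy']*p[1]/p[2]+f['cy'],f['fx']*p[0]/p[2]+f['cx']
E
python3 - <<'E'
from h import *
s=sense();print(s['clock'],s['eef_pos'],np.round(s['orientation'],3),s['ft_force'])
for n in('side','top'):
    f=grab_frame(n);cv2.imwrite(f'pics/{n}0.png',f['img'][:,:,::-1]);P=cloud(f)
    print(n,np.round(-np.array(f['R']).T@f['t']),f['fx'])
    for k in ['cap_centre','cap_wing','housing','filter_mouth','pitcher_pump','mustard_pot','butter_stamp','pepper_shaker','tart_tin','weight','nutmeg_grater']:
        zz={'cap_centre':34,'cap_wing':52.5,'filter_mouth':110}.get(k,0)
        for o in place_of(n,k)[:1]:
            r,c=o['centre'];print(k,round(o['confidence'],2),np.round([r,c]),np.round(px2w(f,r,c,z=zz)))
E
```

```text
0.0 [197.8510629  644.76846784 252.25001474] [[-0.956  0.293 -0.001]
 [ 0.293  0.956 -0.002]
 [-0.    -0.002 -1.   ]] [0.69262371 0.51270499 0.05885764]
side [ 284. -790.  463.] 394.8831118845896
cap_centre 0.84 [235. 294.] [682.  12.  34.]
cap_wing 0.83 [229. 297.] [685.   7.  52.]
housing 0.89 [266. 228.] [500. -20.   0.]
filter_mouth 0.64 [222. 225.] [497. -17. 110.]
mustard_pot 0.65 [216. 176.] [438. 317.   0.]
butter_stamp 0.75 [194. 210.] [583. 474.   0.]
pepper_shaker 0.61 [199. 178.] [469. 462.   0.]
nutmeg_grater 0.73 [321. 278.] [ 528. -240.    0.]
top [ 525.  125. 1368.] 409.91055685004864
cap_centre 0.68 [173. 290.] [688.   3.  34.]
cap_wing 0.69 [170. 288.] [693.  10.  52.]
housing 0.58 [232. 294.] [495. -17.   0.]
filter_mouth 0.33 [232. 297.] [497. -13. 110.]
mustard_pot 0.83 [245. 195.] [445. 313.   0.]
butter_stamp 0.65 [204. 143.] [579. 491.   0.]
pepper_shaker 0.66 [238. 161.] [464. 425.   0.]
tart_tin 0.54 [198. 318.] [607. -95.   0.]
nutmeg_grater 0.84 [223. 359.] [ 527. -230.    0.]
```

View pics/top0.png

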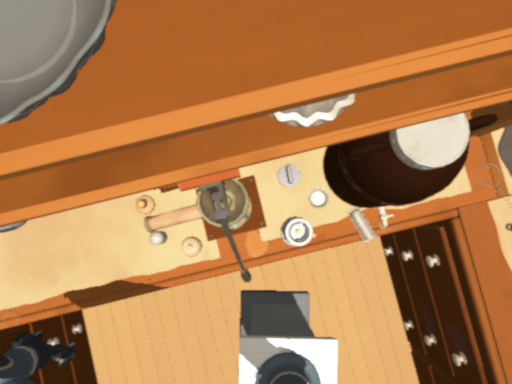

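View pics/side0.png

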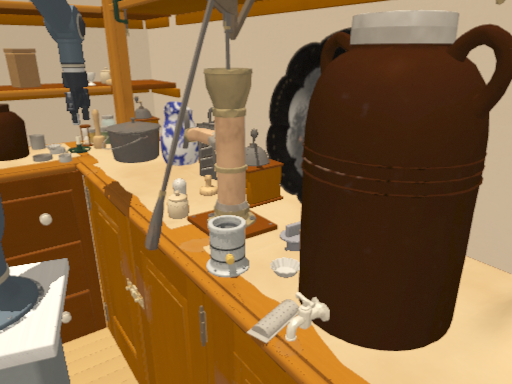

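```bash
python3 - <<'E'
from h import *
from scipy.ndimage import median_filter
f=grab_frame('top');P=cloud(f)
def fit(pts,nm):
    c=pts[:,:2].mean(0);u,s,v=np.linalg.svd(pts[:,:2]-c);(rc,wh,an)=cv2.minAreaRect(pts[:,:2].astype(np.float32))
    print(nm,len(pts),np.round(c,1),np.round(rc,1),np.round(wh,1),round(an,1),'dir',np.round(v[0],3),'z',np.round(np.median(pts[:,2]),1))
a=(np.abs(P[...,0]-690)<55)&(np.abs(P[...,1]-8)<55)
fit(P[a&(P[...,2]>55)&(P[...,2]<80)],'wing')
fit(P[a&(P[...,2]>30)&(P[...,2]<80)],'flange')
b=(np.abs(P[...,0]-497)<65)&(np.abs(P[...,1]+15)<65)
for lo,hi in((104,120),(92,103),(50,91)):
    m=b&(P[...,2]>lo)&(P[...,2]<hi)
    if m.sum()>5: fit(P[m],f'h{lo}')
f=grab_frame('side');P=cloud(f)
for X,nm in(((690,8),'cap'),((497,-15),'hous')):
    m=(np.abs(P[...,0]-X[0])<60)&(np.abs(P[...,1]-X[1])<60)&(P[...,2]>5)&(P[...,2]<130)
    z=P[m];print(nm,len(z),z[:,2].max(), np.round(z.min(0)),np.round(z.max(0)))
    if nm=='cap': fit(z[z[:,2]>45],'wing side')
E
```

```text
wing 75 [678.4   9.4] [679.1   9.2] [53.1 13.4] 12.0 dir [-0.979 -0.202] z 65.4
flange 426 [677.9   9.8] [678.6   9.5] [74.3 74.7] 64.0 dir [ 0.432 -0.902] z 37.4
h104 257 [497.9 -17.1] [498.2 -16.9] [82.3 80. ] 1.9 dir [-0.991 -0.138] z 108.8
h92 126 [496.3 -18.9] [502.6 -18.5] [62.5 74.4] 85.2 dir [-0.421 -0.907] z 97.2
h50 232 [496.8 -20.1] [498.  -24.9] [58.  96.2] 5.7 dir [0.034 0.999] z 69.5
cap 426 70.58881778309765 [641. -30.   5.] [695.  42.  71.]
wing side 159 [670.4   3. ] [673.9   7.8] [44.3 16.9] 12.7 dir [-0.986 -0.166] z 60.2
hous 2135 112.59032734879898 [449. -75.   5.] [548.  24. 113.]
```

Top: cap at (175,289), filter at (232,298), tart tin (198,318), grater (224,362), lever end (275,246). Side: filter at (245,228) with outlet towards the camera, cap hidden partly behind at (238,293), lever from (30,210) to (240,155). Next: lever geometry, shelf edge and collar clocking.

```bash
python3 - <<'E'
from h import *
f=grab_frame('side');P=cloud(f);I=f['img']
print('lever (side) z bins')
m=(P[...,1]>-0)&(P[...,1]<400)&(P[...,0]>250)&(P[...,0]<800)&(f['depth']>0)
for z in range(0,700,50):
    k=m&(np.abs(P[...,2]-z-25)<25)&(P[...,1]<260)&(P[...,1]>60)
    q=P[k]
    if len(q): 
        # leftmost cluster
        x0=np.percentile(q[:,0],1);w=q[q[:,0]<x0+40];print(z+25,len(q),np.round(np.median(w,0)),np.round(np.percentile(w,[5,95],axis=0)[:,:2].ravel()))
a=(np.abs(P[...,0]-497)<60)&(P[...,1]<-55)&(P[...,1]>-110)&(P[...,2]>12)&(P[...,2]<60)
print('outlet',np.round(P[a],0)[::3])
h0=cv2.resize(I[200:285,180:320],None,fx=5,fy=5,interpolation=cv2.INTER_CUBIC)
cv2.imwrite('pics/sc.png',h0[:,:,::-1])
f=grab_frame('top');P=cloud(f)
k=(P[...,2]>600)&(P[...,0]<900)&(f['depth']>0)
for y in range(-300,700,150):
    q=P[k&(np.abs(P[...,1]-y)<10)&(P[...,0]>300)]
    if len(q):print('shelf y',y,np.round(q[q[:,0].argmin()]))
q=P[(P[...,2]>100)&(P[...,0]>300)&(P[...,0]<660)&(P[...,1]>60)&(P[...,1]<330)]
for z in range(100,700,60):
    w=q[np.abs(q[:,2]-z)<30]
    if len(w):print('toplever',z,len(w),np.round(w.min(0)),np.round(np.median(w,0)))
d=f['depth'][222:244,286:310];print(np.round(P[222:244,286:310,2]).astype(int))
t=cv2.resize(f['img'][215:250,280:315],None,fx=16,fy=16,interpolation=cv2.INTER_CUBIC)
cv2.imwrite('pics/tc.png',t[:,:,::-1])
E
```

```text
lever (side) z bins
25 3216 [349. 131.  25.] [333. 125. 372. 168.]
75 846 [362. 136.  73.] [347. 130. 377. 147.]
125 651 [378. 143. 122.] [366. 138. 389. 151.]
175 663 [396. 150. 176.] [386. 146. 406. 155.]
225 750 [412. 153. 225.] [402. 150. 422. 157.]
275 755 [429. 157. 274.] [418. 153. 439. 161.]
325 784 [446. 160. 325.] [434. 157. 457. 164.]
375 1010 [463. 164. 375.] [452. 161. 474. 169.]
425 780 [481. 169. 426.] [471. 164. 492. 174.]
475 248 [498. 173. 476.] [489. 169. 509. 179.]
525 577 [517. 177. 525.] [507. 173. 528. 185.]
575 492 [546. 180. 565.] [525. 171. 562. 205.]
outlet [[502. -56.  60.]
 [508. -56.  59.]
 [493. -56.  59.]
 [501. -56.  58.]
 [484. -55.  58.]
 [493. -55.  56.]
 [498. -58.  57.]
 [508. -57.  54.]
 [497. -56.  53.]
 [503. -57.  53.]
 [513. -55.  50.]
 [490. -63.  56.]
 [499. -57.  51.]
 [484. -60.  53.]
 [489. -66.  55.]
 [497. -62.  52.]
 [506. -55.  46.]
 [485. -67.  54.]
 [490. -73.  56.]
 [501. -57.  46.]
 [513. -55.  43.]
 [483. -71.  54.]
 [490. -72.  53.]
 [498. -66.  49.]
 [510. -55.  41.]
 [483. -70.  51.]
 [489. -75.  52.]
 [496. -72.  50.]
 [481
[... 3417 characters left out ...]
0   70   67   67   72
    69   70   71   97  103   98   96  114  106  106]
 [  36  109  112  108  106   96   72   73   70   71   68   70   72   72
    70   98   95  104   98   97  110  110  112  111]
 [  13   99  106  109  107  109   73   68   67   79   99   99   96   97
    95   95   99   96   97  111  111  104  105  107]
 [  10   11  111  109  112  108  110  109   72   83   96   97  100   98
    97   99   96  107  108  105  109  110  114   -1]
 [  12   13   15  103  109  110  109  113  107  108  110   93   99   99
   105  112  110  113  110  107  113  108   -1    2]
 [   9    5    9    4    9  110  108  111  104  111  109  107  107  113
   110  109  109  112  111  106  108   -1    3   -3]]
```

View pics/tc.png

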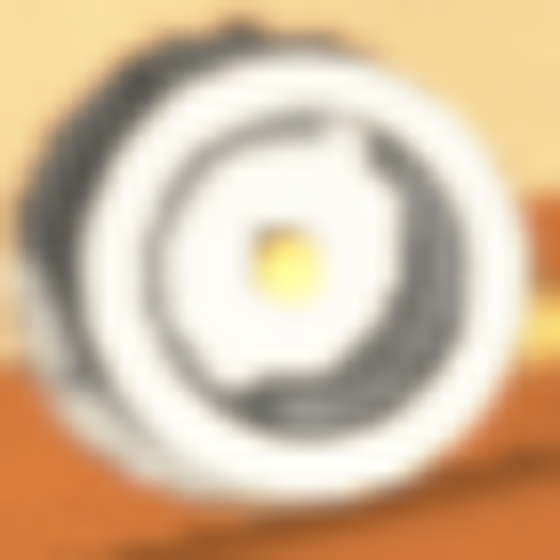

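View pics/sc.png

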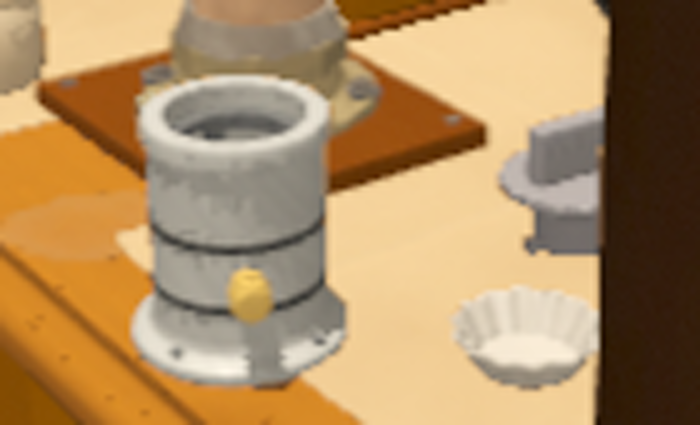

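Top crop: slots show at upper right of the bore, (345,150), and lower left (235,400), so they are along about -0.4 rad. The side crop shows the outlet at (250,295), and the cap clear of the tart tin. Next: slot angle from depth, circle centres, and obstacles near the cap.

```bash
python3 - <<'E'
from h import *
from scipy.optimize import least_squares
ds=[];T=[grab_frame('top') for _ in range(6)];f=T[0]
d=np.median([t['depth'] for t in T],0);f['depth']=d;P=cloud(f)
def ring(m,R0=None):
    q=P[m][:,:2];h=cv2.convexHull(q.astype(np.float32))[:,0]
    s=least_squares(lambda p:np.hypot(*(h-p[:2]).T)-p[2],[*q.mean(0),40],loss='soft_l1');return s.x
c=(np.abs(P[...,0]-498)<60)&(np.abs(P[...,1]+17)<60)
mc=ring(c&(P[...,2]>105)&(P[...,2]<116));print('rim',mc)
k=(np.abs(P[...,0]-678)<60)&(np.abs(P[...,1]-9.5)<60)
print('flange',ring(k&(P[...,2]>33)&(P[...,2]<42)))
rr,cc=np.nonzero(c&(P[...,2]<86)&(P[...,2]>55))
W=np.array([px2w(f,r,x,z=98) for r,x in zip(rr,cc)])
v=W[:,:2]-mc[:2];r=np.hypot(*v.T);print('bore',W[r<24].mean(0))
vb=W[:,:2]-mc[:2]
for lo in (25,26,27):
    s=(r>lo)&(r<34);a=np.arctan2(vb[s,1],vb[s,0]);print(lo,np.round(np.sort(np.c_[a,r[s]],0)[:0]),np.round(sorted(a),2))
S=grab_frame('side');Q=cloud(S).reshape(-1,3);A=np.r_[P.reshape(-1,3),Q];
m=(A[:,0]>400)&(A[:,0]<900)&(A[:,1]>-200)&(A[:,1]<200)&(A[:,2]>80)&(A[:,2]<625)
A=A[m];b=A[(A[:,1]<0)&(A[:,2]>130)]
print('urn: min dist to cap axis',np.sort(np.hypot(A[:,0]-678,A[:,1]-9.5))[:400:40])
i=np.argsort(np.hypot(A[:,0]-678,A[:,1]-9.5))[:400:40];print(np.round(A[i]))
E
```

```text
rim [497.77646486 -17.13764902  41.73909265]
flange [678.49087699   8.91715966  37.6914462 ]
bore [497.56548917 -16.90159204  98.        ]
25 [] [-0.6  -0.51 -0.45 -0.4  -0.36 -0.32 -0.25 -0.22  2.5   2.56  2.59  2.65
  2.69  2.74  2.78  2.84  2.87]
26 [] [-0.6  -0.51 -0.45 -0.36 -0.32 -0.25 -0.22  2.5   2.56  2.59  2.65  2.74
  2.78  2.84  2.87]
27 [] [-0.6  -0.45 -0.36 -0.32 -0.25 -0.22  2.5   2.56  2.59  2.65  2.74  2.78
  2.84  2.87]
urn: min dist to cap axis [ 91.65937702  97.6240456  100.93054821 104.35650527 106.7738797
 109.2290421  111.48943376 112.92557374 114.59237639 115.84707213]
[[ 681.  -82.  440.]
 [ 682.  -88.  473.]
 [ 673.  -91.  436.]
 [ 681.  -95.  481.]
 [ 688.  -97.  481.]
 [ 677. -100.  478.]
 [ 675. -102.  478.]
 [ 673. -103.  466.]
 [ 684. -105.  445.]
 [ 678. -106.  466.]]
```

Request:
drive_tool(linear=[[0, 0, -4], [0, 0, -4.5], [0, 0, -4.5], [0, 0, -4.5], [0, 0, -4.5], [0, 0, -4.7]], angular=[[0, 0, -0.1], [0, 0, -0.1], [0, 0, -0.098], [0, 0, 0], [0, 0, 0], [0, 0, 0]], hand=[8.5, 8.5, 8.5, 8.5, 8.5, 8.5], force=40)

```text
clock: 2.5
eef_pos: [198.0, 645.0, 521.8]
orientation: [[-1.0, -0.0, 0.0], [-0.0, 1.0, 0.0], [-0.0, 0.0, -1.0]]
ft_force: [-0.2, -0.3, -0.3]
opening: 0.998
grip_force: 0.0
```

Request:
drive_tool(linear=[[-0.6, -4.3, 0], [-0.6, -4.3, 0], [-0.6, -4.3, 0], [-0.6, -4.3, 0], [-0.6, -4.3, 0], [-2.1, -3.25, 0], [-2.1, -3.25, 0], [-2.1, -3.25, 0], [-2.1, -3.25, 0], [-2.1, -3.25, 0], [-2.1, -3.25, 0], [-2.1, -3.25, 0], [-2.1, -3.25, 0]], angular=[[0, 0, 0], [0, 0, 0], [0, 0, 0], [0, 0, 0], [0, 0, 0], [0, 0, 0], [0, 0, 0], [0, 0, 0], [0, 0, 0], [0, 0, 0], [0, 0, 0], [0, 0, 0], [0, 0, 0]], hand=[8.5, 8.5, 8.5, 8.5, 8.5, 8.5, 8.5, 8.5, 8.5, 8.5, 8.5, 8.5, 8.5])

```text
clock: 4.12
eef_pos: [396.6, 169.0, 520.5]
orientation: [[-1.0, -0.0, 0.001], [-0.0, 1.0, 0.001], [-0.001, 0.001, -1.0]]
ft_force: [0.4, -0.3, 0.3]
opening: 0.996
grip_force: 0.0
```

Request:
drive_tool(linear=[[-1, -4.1, 0], [-1.2, -4.1, 0], [-1.2, -4.1, 0], [-1, -4, 0], [0, 0, 4.1], [0, 0, 4.1], [0, 0, 4.1], [0, 0, 4.1], [0, 0, 4.1], [0, 0, 4.1], [0, 0, 4.1], [0, 0, 0]], angular=[[0, 0, 0], [0, 0, 0], [0, 0, 0], [0, 0, 0], [0, 0, 0], [0, 0, 0], [0, 0, 0], [0, 0, 0], [0, 0, 0], [0, 0, 0], [0, 0, 0], [0, 0, 0]], hand=[8.5, 8.5, 8.5, 8.5, 8.5, 8.5, 8.5, 8.5, 8.5, 8.5, 8.5, 8.5])

```text
clock: 5.62
eef_pos: [438.2, 7.1, 231.4]
orientation: [[-1.0, 0.0, -0.006], [0.0, 1.0, -0.002], [0.006, -0.002, -1.0]]
ft_force: [-0.1, -0.1, 1.0]
opening: 0.996
grip_force: 0.0
```

```bash
python3 - <<'E'
from h import *
s=sense();print(np.round(s['eef_pos'],1),np.round(s['q'],2),s['ft_force'])
f=grab_frame('side');cv2.imwrite('pics/s1.png',f['img'][:,:,::-1])
E
```

```text
[438.2   7.1 231.4] [-0.62  0.1   0.56  2.11 -0.06  0.95  1.54] [-0.05782308 -0.13572038  0.99583643]
```

View pics/s1.png

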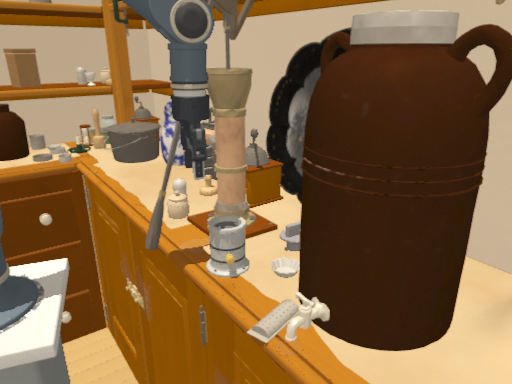

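Side: the gripper hangs at (150,195) in front of the pump, with the wrist joint at (20,190); path ahead is clear. Go forward low over the filter.

Request:
drive_tool(linear=[[0, 0, 3.8], [0, 0, 3.8], [-4, 0, 0], [-4, 0, 0], [-4, 0, 0], [-4, 0, 0], [0, 0, 0]], angular=[[0, 0, -0.1], [0, 0, -0.1], [0, 0, 0], [0, 0, 0], [0, 0, 0], [0, 0, 0], [0, 0, 0]], hand=[8.5, 8.5, 8.5, 8.5, 8.5, 8.5, 8.5])

```text
clock: 6.55
eef_pos: [601.1, 40.7, 159.6]
orientation: [[-0.98, -0.201, 0.006], [-0.201, 0.98, 0.001], [-0.006, -0.001, -1.0]]
ft_force: [0.2, -0.1, -0.6]
opening: 0.997
grip_force: 0.0
```

```bash
python3 - <<'E'
from h import *
s=sense();R=np.array(s['orientation']);p=np.array(s['eef_pos']);print(np.round(p,1),np.round(R,3),np.round(s['q'],2))
print('to cap, tool axes cm',np.round(R.T@(np.array([678.5,9.2,64.5])-p)/10,2))
f=grab_frame('side');t=grab_frame('top')
v=np.hstack([f['img'][:260,100:400],t['img'][120:320,200:400][:200].repeat(1,0) if 0 else cv2.resize(t['img'][120:250,220:370],(300,260))])
cv2.imwrite('pics/s2.png',v[:,:,::-1])
E
```

```text
[601.1  40.7 159.6] [[-0.98  -0.201  0.006]
 [-0.201  0.98   0.001]
 [-0.006 -0.001 -1.   ]] [-0.49  0.47  0.48  1.83 -0.27  0.89  1.89]
to cap, tool axes cm [-6.89 -4.64  9.55]
```

View pics/s2.png

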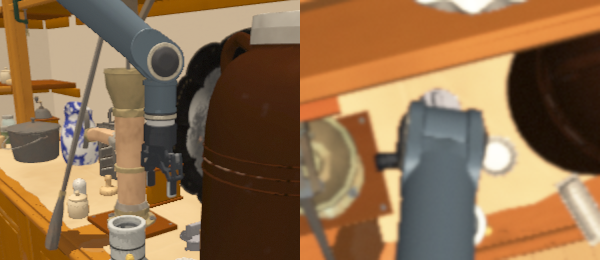

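Side: gripper at (165,175), shoulder clear of the urn; top: forearm runs between pump and urn, tart tin visible at (500,155). Continue above the cap.

Request:
drive_tool(linear=[[-1, -2.3, 2], [-1.9, -2.3, 2], [-2, 0, 0], [-2, 0, 0], [0, 0, 0], [0, 0, 0]], angular=[[0, 0, 0], [0, 0, 0], [0, 0, 0], [0, 0, 0], [0, 0, 0], [0, 0, 0]], hand=[8.5, 8.5, 8.5, 8.5, 8.5, 8.5])

```text
clock: 7.4
eef_pos: [672.6, 7.5, 117.8]
orientation: [[-0.98, -0.198, -0.001], [-0.198, 0.98, 0.0], [0.001, 0.0, -1.0]]
ft_force: [-0.5, -0.2, -0.7]
opening: 0.996
grip_force: 0.0
```

```bash
cat > to.py <<'E'
from h import *
import sys
s=sense();R=np.array(s['orientation']);p=np.array(s['eef_pos']);print(round(s['clock'],2),np.round(p,1),np.round(R,3).tolist(),'yaw',round(np.arctan2(-R[0,1],R[1,1]),3),np.round(s['ft_force'],1),np.round(s['ft_torque'],2),s['opening'],s['grip_force'])
X=np.array(eval(sys.argv[1]));print('cm',np.round(R.T@(X-p)/10,2))
E
python3 to.py '[678.5,9.2,64.5]'
```

```text
7.4 [672.6   7.5 117.8] [[-0.98, -0.198, -0.001], [-0.198, 0.98, 0.0], [0.001, 0.0, -1.0]] yaw 0.2 [-0.5 -0.2 -0.7] [ 0.03  0.03 -0.05] 0.9958541372270435 0.0
cm [-0.62  0.04  5.33]
```

Request:
drive_tool(linear=[[-0.6, 0.04, 1.5], [0, 0, 2], [0, 0, 1.5], [0, 0, 0.3], [0, 0, 0], [0, 0, 0]], angular=[[0, 0, 0], [0, 0, 0], [0, 0, 0], [0, 0, 0], [0, 0, 0], [0, 0, 0]], hand=[8.5, 8.5, 8.5, 8.5, 8.5, 8.5])

```text
clock: 8.15
eef_pos: [680.0, 9.3, 64.9]
orientation: [[-0.98, -0.199, 0.001], [-0.199, 0.98, 0.0], [-0.001, -0.0, -1.0]]
ft_force: [-0.4, -0.2, 0.3]
opening: 0.995
grip_force: 0.0
```

```bash
python3 to.py '[678.5,9.2,64.5]'
```

```text
8.15 [680.    9.3  64.9] [[-0.98, -0.199, 0.001], [-0.199, 0.98, 0.0], [-0.001, -0.0, -1.0]] yaw 0.2 [-0.4 -0.2  0.3] [ 0.03 -0.01  0.05] 0.9950184734888269 0.0
cm [0.15 0.02 0.04]
```

Close slowly onto the wing.

Request:
drive_tool(linear=[[0.15, 0, 0], [0, 0, 0], [0, 0, 0], [0, 0, 0], [0, 0, 0], [0, 0, 0], [0, 0, 0], [0, 0, 0], [0, 0, 0], [0, 0, 0]], angular=[[0, 0, 0], [0, 0, 0], [0, 0, 0], [0, 0, 0], [0, 0, 0], [0, 0, 0], [0, 0, 0], [0, 0, 0], [0, 0, 0], [0, 0, 0]], hand=[6, 4, 3, 2.2, 1.5, 1, 0.8, 0.8, 0.8, 0.8], force=45)

```text
clock: 9.4
eef_pos: [678.0, 9.3, 64.2]
orientation: [[-0.98, -0.199, -0.0], [-0.199, 0.98, 0.0], [0.0, 0.0, -1.0]]
ft_force: [0.9, 0.1, 0.1]
opening: 0.14
grip_force: 47.4
```

```bash
python3 to.py '[678.5,9.2,64.5]'
```

```text
9.4 [678.    9.3  64.2] [[-0.98, -0.199, -0.0], [-0.199, 0.98, 0.0], [0.0, 0.0, -1.0]] yaw 0.2 [0.9 0.1 0.1] [-0.07 -0.02 -0.01] 0.14026786642158726 47.41528272628784
cm [-0.05 -0.02 -0.03]
```

Request:
drive_tool(linear=[[0, 0, -0.5], [0, 0, -1.5], [0, 0, -2], [2.6, 0.2, 0], [2.6, 0.2, 0], [2.6, 0.3, 0], [0, 0, -3], [0, 0, -3], [0, 0, -3.5], [0, 0, 0], [0, 0, 0]], angular=[[0, 0, 0], [0, 0, 0], [0, 0, 0], [0, 0, 0], [0, 0, 0], [0, 0, 0.1], [0, 0, 0.14], [0, 0, 0.14], [0, 0, 0.14], [0, 0, 0.1], [0, 0, 0]], hand=[0.8, 0.8, 0.8, 0.8, 0.8, 0.8, 0.8, 0.8, 0.8, 0.8, 0.8])

```text
clock: 10.78
eef_pos: [600.5, 0.6, 200.9]
orientation: [[-0.914, 0.406, 0.002], [0.406, 0.914, 0.001], [-0.002, 0.002, -1.0]]
ft_force: [-0.7, 0.4, -0.8]
opening: 0.143
grip_force: 47.3
```

```bash
python3 to.py '[497.6,-17.0,198]'; python3 - <<'E'
from h import *
f=grab_frame('side');P=cloud(f)
cv2.imwrite('pics/s3.png',cv2.resize(f['img'][120:290,180:330],None,fx=3.5,fy=3.5)[:,:,::-1])
E
```

```text
10.78 [6.005e+02 6.000e-01 2.009e+02] [[-0.914, 0.406, 0.002], [0.406, 0.914, 0.001], [-0.002, 0.002, -1.0]] yaw -0.418 [-0.7  0.4 -0.8] [-0.07 -0.01 -0.04] 0.1428863580726855 47.25913345813751
cm [ 8.69 -5.79  0.27]
```

View pics/s3.png

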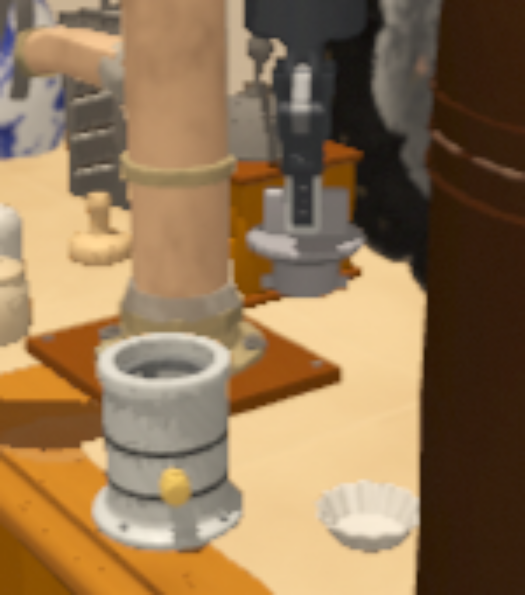

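The cap hangs level in the gripper at (305,240) of the crop, wing centred; the filter mouth is at (165,360). Move over the mouth.

Request:
drive_tool(linear=[[2.9, -1.9, 0], [2.9, -1.95, 0], [2.9, -1.95, 0], [0, 0, 0], [0, 0, 0], [0, 0, 0]], angular=[[0, 0, 0], [0, 0, 0], [0, 0, 0], [0, 0, 0], [0, 0, 0], [0, 0, 0]], hand=[0.8, 0.8, 0.8, 0.8, 0.8, 0.8])

```text
clock: 11.58
eef_pos: [498.2, -16.8, 199.4]
orientation: [[-0.914, 0.407, 0.001], [0.407, 0.914, -0.0], [-0.001, -0.0, -1.0]]
ft_force: [0.4, 0.4, -1.0]
opening: 0.143
grip_force: 47.1
```

```bash
python3 to.py '[497.6,-17.0,165]'; python3 - <<'E'
from h import *
from scipy.optimize import least_squares
# side camera: rim centre and flange centre, same camera -> relative offset
fs=[grab_frame('side') for _ in range(4)];f=fs[0];f['depth']=np.median([x['depth'] for x in fs],0);P=cloud(f)
p=np.array(sense()['eef_pos']);zf=p[2]-30.2+3.5
for nm,z0,z1,R,c0 in(('rimwall',70,100,None,(498,-17)),('flange',zf-6,zf-1,38,p[:2])):
    m=(np.hypot(P[...,0]-c0[0],P[...,1]-c0[1])<60)&(P[...,2]>z0)&(P[...,2]<z1)
    q=P[m][:,:2]
    fr=least_squares(lambda v:np.hypot(*(q-v[:2]).T)-(R or v[2]),[*c0,40.],loss='soft_l1',f_scale=1)
    print(nm,len(q),np.round(fr.x,1))
E
```

```text
11.57 [498.2 -16.8 199.4] [[-0.914, 0.407, 0.001], [0.407, 0.914, -0.0], [-0.001, -0.0, -1.0]] yaw -0.419 [ 0.4  0.4 -1. ] [-0.02 -0.02 -0.03] 0.14263350252746923 47.14376091957092
cm [ 0.05 -0.04  3.44]
rimwall 577 [497.1 -22.9  34. ]
flange 54 [499.4 -15.9  40. ]
```

Request:
drive_tool(linear=[[0.05, -0.04, 1.5], [0, 0, 0.8], [0, 0, 0.4], [0, 0, 0.4], [0, 0, 0.2], [0, 0, 0]], angular=[[0, 0, 0], [0, 0, 0], [0, 0, 0], [0, 0, 0], [0, 0, 0], [0, 0, 0]], hand=[0.8, 0.8, 0.8, 0.8, 0.8, 0.8])

```text
clock: 12.52
eef_pos: [496.5, -17.2, 166.3]
orientation: [[-0.913, 0.408, 0.0], [0.408, 0.913, 0.0], [0.0, 0.0, -1.0]]
ft_force: [-0.2, -0.1, -1.3]
opening: 0.144
grip_force: 47.3
```

```bash
python3 to.py '[497.6,-17.0,162]'
```

```text
12.53 [496.5 -17.2 166.3] [[-0.913, 0.408, 0.0], [0.408, 0.913, 0.0], [0.0, 0.0, -1.0]] yaw -0.42 [-0.2 -0.1 -1.3] [0.05 0.04 0.01] 0.14444297581115695 47.27264106273651
cm [-0.09  0.06  0.43]
```

Request:
drive_tool(linear=[[-0.1, 0.05, 0.2], [0, 0, 0.15], [0, 0, 0.15], [0, 0, 0.1], [0, 0, 0]], angular=[[0, 0, 0], [0, 0, 0], [0, 0, 0], [0, 0, 0], [0, 0, 0]], hand=[0.8, 0.8, 0.8, 0.8, 0.8])

```text
clock: 13.15
eef_pos: [497.6, -17.2, 160.2]
orientation: [[-0.913, 0.408, -0.0], [0.408, 0.913, 0.0], [0.0, -0.0, -1.0]]
ft_force: [0.7, 0.2, -1.1]
opening: 0.144
grip_force: 47.3
```

```bash
python3 to.py '[497.6,-17.0,155]'
```

```text
13.15 [497.6 -17.2 160.2] [[-0.913, 0.408, -0.0], [0.408, 0.913, 0.0], [0.0, -0.0, -1.0]] yaw -0.42 [ 0.7  0.2 -1.1] [-0.   -0.01 -0.02] 0.14435568223418205 47.272165417671204
cm [0.   0.02 0.52]
```

Request:
drive_tool(linear=[[0, 0, 0.15], [0, 0, 0.15], [0, 0, 0.1], [0, 0, 0]], angular=[[0, 0, 0], [0, 0, 0], [0, 0, 0], [0, 0, 0]], hand=[0.8, 0.8, 0.8, 0.8])

```text
clock: 13.65
eef_pos: [497.6, -17.2, 156.2]
orientation: [[-0.913, 0.408, -0.0], [0.408, 0.913, 0.0], [0.0, -0.0, -1.0]]
ft_force: [0.4, -0.8, -2.1]
opening: 0.147
grip_force: 47.3
```

```bash
python3 to.py '[497.6,-17.0,150]'
```

```text
13.65 [497.6 -17.2 156.2] [[-0.913, 0.408, -0.0], [0.408, 0.913, 0.0], [0.0, -0.0, -1.0]] yaw -0.42 [ 0.4 -0.8 -2.1] [-0.03  0.01  0.04] 0.14701761092173468 47.27248013019562
cm [0.   0.01 0.62]
```

Request:
drive_tool(linear=[[0, 0, 0.15], [0, 0, 0.15], [0, 0, 0.15], [0, 0, 0.15], [0, 0, 0]], angular=[[0, 0, 0], [0, 0, 0], [0, 0, 0], [0, 0, 0], [0, 0, 0]], hand=[0.8, 0.8, 0.8, 0.8, 0.8])

```text
clock: 14.28
eef_pos: [497.8, -17.2, 150.4]
orientation: [[-0.913, 0.408, 0.0], [0.408, 0.913, 0.0], [-0.0, 0.0, -1.0]]
ft_force: [-0.4, 0.6, 1.4]
opening: 0.141
grip_force: 47.7
```

```bash
python3 to.py '[497.6,-17.0,144.5]'
```

```text
14.28 [497.8 -17.2 150.4] [[-0.913, 0.408, 0.0], [0.408, 0.913, 0.0], [-0.0, 0.0, -1.0]] yaw -0.42 [-0.4  0.6  1.4] [-0.    0.16 -0.03] 0.14100300742767113 47.683682441711426
cm [0.03 0.01 0.59]
```

Request:
drive_tool(linear=[[0, 0, 0.15], [0, 0, 0.15], [0, 0, 0.15], [0, 0, 0.1], [0, 0, 0]], angular=[[0, 0, 0], [0, 0, 0], [0, 0, 0], [0, 0, 0], [0, 0, 0]], hand=[0.8, 0.8, 0.8, 0.8, 0.8])

```text
clock: 14.9
eef_pos: [497.8, -17.2, 144.8]
orientation: [[-0.913, 0.408, 0.0], [0.408, 0.913, 0.0], [-0.0, 0.0, -1.0]]
ft_force: [-0.2, 0.3, 3.6]
opening: 0.142
grip_force: 47.9
```

```bash
python3 to.py '[497.6,-17.0,144.5]'
```

```text
14.9 [497.8 -17.2 144.8] [[-0.913, 0.408, 0.0], [0.408, 0.913, 0.0], [-0.0, 0.0, -1.0]] yaw -0.42 [-0.2  0.3  3.6] [ 0.01  0.13 -0.04] 0.1419199287656482 47.872363328933716
cm [0.02 0.01 0.03]
```

Request:
drive_tool(linear=[[0, 0, 0.03], [0, 0, 0], [0, 0, 0], [0, 0, 0], [0, 0, 0]], angular=[[0, 0, 0.06], [0, 0, 0.08], [0, 0, 0.08], [0, 0, 0.08], [0, 0, 0]], hand=[0.8, 0.8, 0.8, 0.8, 0.8])

```text
clock: 15.52
eef_pos: [498.1, -17.1, 144.6]
orientation: [[-0.753, 0.659, 0.001], [0.659, 0.753, -0.0], [-0.001, 0.001, -1.0]]
ft_force: [0.3, -0.0, 3.7]
opening: 0.143
grip_force: 48.0
```

```bash
python3 to.py '[497.6,-17.0,144.5]'
```

```text
15.53 [498.1 -17.1 144.6] [[-0.753, 0.659, 0.001], [0.659, 0.753, -0.0], [-0.001, 0.001, -1.0]] yaw -0.719 [ 0.3 -0.   3.7] [ 0.06 -0.09 -0.  ] 0.1431588631751326 47.981282472610474
cm [ 0.05 -0.03  0.01]
```

Request:
drive_tool(linear=[[0.03, 0, 0], [0, 0, 0], [0, 0, 0], [0, 0, 0], [0, 0, 0], [0, 0, 0]], angular=[[0, 0, 0.08], [0, 0, 0.08], [0, 0, 0.08], [0, 0, 0.08], [0, 0, 0.05], [0, 0, 0]], hand=[0.8, 0.8, 0.8, 0.8, 0.8, 0.8])

```text
clock: 16.27
eef_pos: [497.8, -16.9, 144.6]
orientation: [[-0.464, 0.886, 0.001], [0.886, 0.464, -0.0], [-0.001, 0.001, -1.0]]
ft_force: [0.8, 0.8, 3.2]
opening: 0.145
grip_force: 48.0
```

```bash
python3 to.py '[497.6,-17.0,144.5]'
```

```text
16.27 [497.8 -16.9 144.6] [[-0.464, 0.886, 0.001], [0.886, 0.464, -0.0], [-0.001, 0.001, -1.0]] yaw -1.088 [0.8 0.8 3.2] [ 0.07 -0.19 -0.01] 0.14549156456634751 47.96753704547882
cm [ 0.01 -0.02  0.01]
```

Request:
drive_tool(linear=[[0, 0, 0], [0, 0, 0], [0, 0, 0], [0, 0, 0]], angular=[[0, 0, 0.025], [0, 0, 0.025], [0, 0, 0.02], [0, 0, 0]], hand=[0.8, 0.8, 0.8, 0.8])

```text
clock: 16.77
eef_pos: [497.6, -16.9, 144.5]
orientation: [[-0.399, 0.917, 0.0], [0.917, 0.399, -0.0], [-0.0, 0.0, -1.0]]
ft_force: [1.8, 0.6, 4.0]
opening: 0.141
grip_force: 47.9
```

```bash
python3 to.py '[497.6,-17.0,144.5]'
```

```text
16.77 [497.6 -16.9 144.5] [[-0.399, 0.917, 0.0], [0.917, 0.399, -0.0], [-0.0, 0.0, -1.0]] yaw -1.16 [1.8 0.6 4. ] [ 0.1  -0.32 -0.05] 0.14073220578863482 47.919909954071045
cm [-0. -0.  0.]
```

Request:
drive_tool(linear=[[0, 0, 0], [0, 0, 0], [0, 0, 0]], angular=[[0, 0, 0.015], [0, 0, 0.015], [0, 0, 0]], hand=[0.8, 0.8, 0.8])

```text
clock: 17.15
eef_pos: [497.8, -16.9, 144.6]
orientation: [[-0.372, 0.928, 0.001], [0.928, 0.372, -0.0], [-0.0, 0.001, -1.0]]
ft_force: [3.0, 1.0, 2.4]
opening: 0.14
grip_force: 47.9
```

```bash
python3 to.py '[497.6,-17.0,144.5]'
```

```text
17.15 [497.8 -16.9 144.6] [[-0.372, 0.928, 0.001], [0.928, 0.372, -0.0], [-0.0, 0.001, -1.0]] yaw -1.19 [3.  1.  2.4] [ 0.1  -0.64  0.12] 0.13963782135448521 47.855302691459656
cm [-0.   -0.03  0.01]
```

Request:
drive_tool(linear=[[0, 0, 0], [0, 0, 0]], angular=[[0, 0, 0.015], [0, 0, 0]], hand=[0.8, 0.8])

```text
clock: 17.4
eef_pos: [498.1, -16.9, 144.6]
orientation: [[-0.358, 0.934, 0.001], [0.934, 0.358, -0.0], [-0.001, 0.001, -1.0]]
ft_force: [3.9, 0.7, 2.5]
opening: 0.144
grip_force: 47.7
```

```bash
python3 to.py '[497.6,-17.0,144.5]'
```

```text
17.4 [498.1 -16.9 144.6] [[-0.358, 0.934, 0.001], [0.934, 0.358, -0.0], [-0.001, 0.001, -1.0]] yaw -1.205 [3.9 0.7 2.5] [ 0.19 -1.01  0.15] 0.1435095363154895 47.70078420639038
cm [ 0.   -0.05  0.01]
```

Stop felt. Back off slightly into the middle of the notch, let it rise with the spring.

Request:
drive_tool(linear=[[0, 0, 0], [0, 0, 0], [0, 0, -0.1], [0, 0, -0.1], [0, 0, -0.1], [0, 0, 0]], angular=[[0, 0, -0.025], [0, 0, -0.02], [0, 0, 0], [0, 0, 0], [0, 0, 0], [0, 0, 0]], hand=[0.8, 0.8, 0.8, 0.8, 0.8, 0.8])

```text
clock: 18.15
eef_pos: [497.3, -17.0, 147.5]
orientation: [[-0.4, 0.917, -0.0], [0.917, 0.4, 0.0], [0.0, -0.0, -1.0]]
ft_force: [3.4, 0.1, 3.4]
opening: 0.142
grip_force: 47.9
```

```bash
python3 to.py '[497.6,-17.0,144.5]'
```

```text
18.15 [497.3 -17.  147.5] [[-0.4, 0.917, -0.0], [0.917, 0.4, 0.0], [0.0, -0.0, -1.0]] yaw -1.16 [3.4 0.1 3.4] [ 0.08 -0.72  0.03] 0.14198859662191146 47.93752670288086
cm [-0.01  0.02  0.3 ]
```

Request:
drive_tool(linear=[[-0.02, 0.05, -0.06], [0, 0, -0.04], [0, 0, 0], [0, 0, 0]], angular=[[0, 0, 0], [0, 0, 0], [0, 0, 0], [0, 0, 0]], hand=[0.8, 0.8, 0.8, 0.8], force=20)

```text
clock: 18.65
eef_pos: [497.5, -17.0, 148.3]
orientation: [[-0.399, 0.917, -0.001], [0.917, 0.399, 0.0], [0.001, -0.001, -1.0]]
ft_force: [0.4, -1.1, 2.1]
opening: 0.141
grip_force: 47.9
```

```bash
python3 to.py '[497.6,-17.0,144.5]'
```

```text
18.65 [497.5 -17.  148.3] [[-0.399, 0.917, -0.001], [0.917, 0.399, 0.0], [0.001, -0.001, -1.0]] yaw -1.16 [ 0.4 -1.1  2.1] [ 0.03 -0.3   0.03] 0.14075725046992082 47.86831319332123
cm [-0.01  0.01  0.38]
```

Request:
drive_tool(linear=[[0, 0, 0], [0, 0, 0], [0, 0, 0], [0, 0, 0], [0, 0, 0], [0, 0, 0], [0, 0, 0]], angular=[[0, 0, 0], [0, 0, 0], [0, 0, 0], [0, 0, 0], [0, 0, 0], [0, 0, 0], [0, 0, 0]], hand=[1.4, 1.8, 2.4, 3.2, 4, 5, 5])

```text
clock: 19.52
eef_pos: [497.9, -16.9, 148.5]
orientation: [[-0.4, 0.917, -0.0], [0.917, 0.4, 0.0], [0.0, 0.0, -1.0]]
ft_force: [-0.8, -0.1, -0.8]
opening: 0.587
grip_force: 0.0
```

```bash
python3 to.py '[497.6,-17.0,144.5]'
```

```text
19.52 [497.9 -16.9 148.5] [[-0.4, 0.917, -0.0], [0.917, 0.4, 0.0], [0.0, 0.0, -1.0]] yaw -1.16 [-0.8 -0.1 -0.8] [ 0.01  0.01 -0.02] 0.5871622460578961 0.0
cm [ 0.01 -0.04  0.4 ]
```

Request:
drive_tool(linear=[[0, 0, -1], [0, 0, -2.5], [0, 0, -4], [0, 0, -4], [0, 0, -4], [0, 0, 0]], angular=[[0, 0, 0], [0, 0, 0], [0, 0, 0], [0, 0, 0], [0, 0, 0], [0, 0, 0]], hand=[5, 5, 5, 5, 5, 5])

```text
clock: 20.27
eef_pos: [499.7, -17.5, 306.7]
orientation: [[-0.4, 0.917, 0.007], [0.917, 0.4, 0.002], [-0.001, 0.007, -1.0]]
ft_force: [-0.3, -0.6, -0.3]
opening: 0.586
grip_force: 0.0
```

```bash
python3 - <<'E'
from h import *
fs=[grab_frame('side') for _ in range(4)];f=fs[0];f['depth']=np.median([x['depth'] for x in fs],0);P=cloud(f)
m=(np.hypot(P[...,0]-498,P[...,1]+17)<45)&(P[...,2]>100)&(P[...,2]<200)
r,c=np.nonzero(m);z=P[m][:,2];h,e=np.histogram(z,bins=np.arange(100,165,3));print(h,z.max())
w=P[m&(P[...,2]>130)];v=np.linalg.svd(w[:,:2]-w[:,:2].mean(0))[2][0];print('wing yaw',np.arctan2(v[1],v[0]),w.mean(0))
for X in((497.6,-17,152.5),(497.6,-17,158.5)):print(X,proj(f,X))
print(r.min())
cv2.imwrite('pics/s4.png',cv2.resize(f['img'][120:290,180:330],None,fx=3.5,fy=3.5)[:,:,::-1])
E
```

```text
[ 36  57  62 140   4  12  50 257  23  24  25  25  27  25  26  23  26  57
   4   0   0] 154.43252709975883
wing yaw -1.0974705329457126 [496.21280931 -24.07615883 143.71558492]
(497.6, -17, 152.5) (np.float64(204.23695157699225), np.float64(224.92584427932863))
(497.6, -17, 158.5) (np.float64(201.65226347720213), np.float64(224.8391808450023))
201
```

View pics/s4.png

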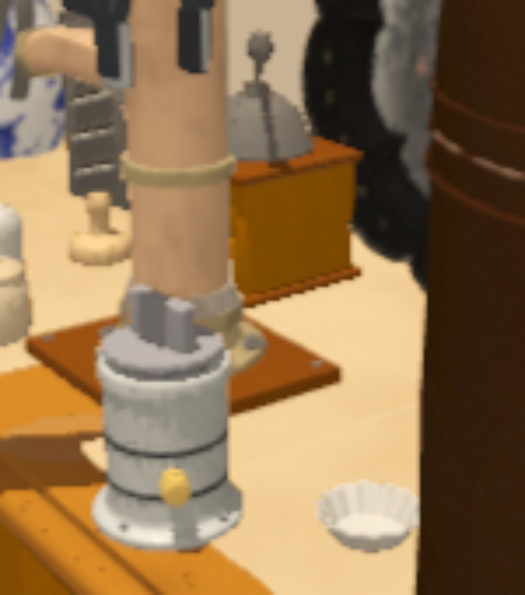

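The cap sits level on the rim at (163,345), gripper clear above. Flange top is at 121–124 mm and wing top is at about 152.5 mm, so cap_centre is at 118.5 mm: locked.

```bash
python3 -c "
from plant import *
print(close_job())"
```

```text
the job is handed in; nothing more can be done
None
```

The cap is on the filter, turned clockwise to the stop and sprung up into its notches. The last measurement put it at about 118.5 mm, the locked height. The gripper is clear and the job is handed in at about 20 s.

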